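Tare the stall scale with its weighing dish

TASK

Get the stall's counter scale ready for weighing: take the round weighing dish off its hook, lifting it past the upturned tip before drawing it away, and set it down gently, upright, in the middle of the scale's platform. Then zero the scale by pressing only the large oblong key under the rain hood, lightly but firmly enough that it gives, for about a second, and let go of it. Leave the dish standing there and the minerals and other things on the table undisturbed.

Things in the scene. Friction and masses are not known exactly. Their poses are not given: they have to be found in the camera images.
- dish: Round open steel dish, rim 112 mm, flat foot 88 mm across, 40 mm deep, 0.25 kg. Origin: centre of the foot's underside; z up. A rigid 7 mm wire bail stands over it in its y-z plane, legs from the rim at y = +-55 mm sloping in to a blunt peak, wire centre 118 mm above the origin. At the start it hangs by the peak's underside on the hook, free to swing, its axes along the stand's.
- dish_grip (a point): Middle of the upright wooden grip on the bail's peak, 145 mm above the dish's origin; axes as the dish. The grip is 16 mm thick in x, 40 mm wide in y, from 119 to 165 mm above the origin. The hook's tip stands close in -x of it, so fingers fit best at the grip's two ends (closing along y, 40 mm).
- hook_stand: Fixed steel stand. Origin: on the table, under the hanging place. Base plate 12 mm thick, x from -55 to +95 mm, 110 mm wide; 16 mm post, 210 mm high, at x = +75 mm. An 8 mm bar comes from the post along -x, lowest at x = 0 (centre 170 mm up), then turns up to the tip. To come off, the dish must rise 36 mm (better 45), then be drawn 60 mm or more along -x, the free side.
- hook_tip (a point): Very top of the hook's upturned tip, 209 mm above the table, 28 mm in -x from where the bail hangs; axes as the stand.
- scale: Grey counter scale, fixed, 205 mm long (x), 150 mm wide. Origin: on the table under the housing. Its front (-x) is a key panel sloping 35 degrees from level. From the panel's upper edge (x = -33 mm, 84 mm up) a rain hood as wide as the scale stands out 52 mm along the panel's normal, free edge 128 mm up. Key row under the hood: a large oblong key at +y, then two small round ones; a display below.
- platform_top (a point): Centre of the top of the scale's steel platform (130 mm in x, 140 mm in y), 88 mm above the table and 35 mm in +x of the scale's origin; axes as the scale.
- tare_key_top (a point): Centre of the face of the large oblong key, at x -61, y +38, z 68 mm of the scale (key 44 mm along y, 28 mm up the slope along x, 3 mm proud). z points out of the panel, x up the slope to the hood, whose sheet is 32 mm from this point and hides it from straight above: come along the normal, tilted some 35 degrees. Next small key (18 mm): 56 mm away in -y.
- tare_key (a joint): Travel of the large oblong key into the panel, m: 0 free, 0.0015 fully in. It is a membrane key: it starts to give at 2.5 N, is fully in at 6.3 N, and springs back. It counts as pressed from 0.0008 (4.5 N).
- round_key_mid (a joint): Travel of the small round key next to the large one; same spring. Not to be pressed.
- round_key_end (a joint): Travel of the small round key at the -y end of the row; same spring. Not to be pressed.
- barite: Bystander: loose brown barite rose, 49 x 70 x 34 mm, origin at its underside.
- pyrite: Bystander: loose grey-beige pyrite cluster, 110 x 114 x 83 mm, origin at its underside.
- chrysocolla_long: Bystander: loose long turquoise mineral, 66 x 140 x 36 mm, origin at its underside.

How it is judged:
By the outcome, as a careful person would: the job done as asked, in the order asked, and still so for the second after the job is handed in, with the robot touching nothing.
It also fails if it takes over 64 s, if anything falls off the work surface, if the arm or the gripper's body presses on something with over 40 N, if the wrist force passes 120 N, or if a joint passes its speed limit or range.

ROBOT

A 7-joint arm with a two-finger parallel gripper is mounted at the origin on a cart in front of the work surface, level with it; the furniture and walls round the work are solid. World frame = base frame: x ahead of the robot, y to its left, z up, the work surface at z = 0. Lengths are in m, angles in rad, forces in N, time in s.
With the tool pointing down it reaches from about 0.425 to 0.925 m from the base axis. Payload 6.8 kg.
Tool frame: the origin (TCP) lies on the front face of the gripper's body, between the roots of the fingers; the fingertips stand 73 mm ahead of it and the grasp point (between the pads) lies 54 mm ahead of it (bot.finger_overhang is the z of the fingertips in the tool frame, in m); z points along the fingers, y is the line along which they close (so a half turn about z gives the same grasp; the last joint's range is limited). The gripper opens to 85 mm and grips with 20 to 120 N. Pads are 22 mm wide; open, the fingers measure 114 mm over their backs; the gripper's body (76 mm by 85 mm) begins 54 mm behind the grasp point. The pads swing forward as they close: fully open they stand 13 mm farther back than shut.
Start: joints at [1.17, 0.477, 0.022, 1.555, -0.011, 1.109, -0.083], TCP at [0.195, -0.646, 0.304] pointing down, gripper open.
Joint ranges: [-2.96, 2.96], [-0.34, 2.1], [-1.41, 1.46], [0.24, 2.44], [-1.37, 4.51], [0.17, 1.92], [-2.96, 2.96]. Speed limits (rad/s): [2.39, 2.39, 3.14, 3.14, 3.14, 3.14, 3.14].

INTERFACE

Orientations are given as a unit quaternion [w, x, y, z].
In Python, from station import bot gives the robot as it stands.
- The arm moves only by the tool servo_tool, never from a script. Its argument "motion" is one flat list of numbers, 7 for each row, row after row: the shift along the tool's x, y, z as a fraction of full scale, then the turn, a rotation vector about the tool's x, y, z as a fraction of full scale, then the closure, from 0 (fully open) to 1 (shut). In form: [tx, ty, tz, ax, ay, az, gripper, tx, ty, tz, ax, ay, az, gripper, ...]. A call has 1 to 5 rows; each row shifts and turns the commanded pose from where the row before left it, along the tool's axes as they then stand; what a row does not reach is not made up. Full scale, the value 1, is 0.02 m for a shift and 0.15 rad for a turn. A row lasts 1/8 s, in which the tool goes at most 62.5 mm and 10.7 degrees, less where a joint would pass 70% of its speed; a pose out of reach is approached as far as the arm can. A call with a number of a shift or a turn outside -1 to 1 is refused whole. A call with a gripper value outside its range is refused whole. The fingers move at their own pace and stop on an object; "grip_force" is the grip in N (left out, the last holds). Time passes only in rows, so rows that do not move let the fingers close. It gives the time, the measured TCP pose, the force, the opening and the grip force at its end, in the units of the state.
- bot.get_obs(): the state, without advancing time (a new reading comes with each control period).
- bot.read_camera(name): name is "side" or "top"; returns the picture (400x640x3 uint8, red, green, blue); there is no depth.
- bot.get_calibration(name): a dict with "mtx" (3x3 intrinsics, pixels), "rvec" (rotation vector, rad) and "tvec" (3), from world to camera coordinates, as OpenCV has them. Camera axes: x right, y down, z forward; pixel columns grow to the right and rows downward; lengths in m; the calibration is good to about 2 mm. A picture is of the moment at which its call begins. get_calibration takes no time and is no camera call.
- bot.hand_in(): hands the job in; it is judged then, once.
Trained networks look in the newest picture that a camera, given by its name, has taken for a name from the list of things; names that differ only in an ending like _2 or _b are one class to them, and where a whole thing is asked for, a point or a joint stands for the part that bears it (a point fixed in the world has none). Each returns a list of dicts, best first, with "p" (0 to 1); they miss things now and then, are a little off and sometimes report something else, mostly with a low value. They report only what shows in the picture. A call takes as long as a camera call.
- bot.boxes_of(camera, name): "uv" ([column, row] in pixels, amid what is visible of it).
The state is a dict: "t": time; "q": joint angles; "joint_vel": joint speeds; "joint_torque": joint torques, N m; "eef_pos": TCP position; "tool_rot": TCP orientation; "contact_force": force on the tool from outside, world axes, zero at the start; "torque": the same for the moment, N m; "gripper_width": opening from 0.0 (shut) to 1.0 (fully open); "grasp_force": force on a finger pad.
Only numpy, scipy, OpenCV 4.12 (cv2) and the standard library are available. Lean on these libraries where they do the work, as an engineer would, in place of code of your own. Each camera call takes 0.05 s, during which the arm holds its last target. There are 200 camera calls.

## Working session

There is one attempt and no reset: what is moved stays moved. The work goes in short steps, Python scripts to look and compute and a tool call to move; the robot and the scene stay as the last step left them, time stands still between calls to the robot, and variables do not carry over. Pictures are saved under pics/ and viewed, at most 13 in all, crops included, and the job is handed in when it is done.

Besides the shell and the picture viewer there is one more tool, called after "Call:" as name(argument=value, ...), one argument or row to a line, values as JSON. servo_tool: Moves the arm, as the interface text tells. Shift numbers are shares of 0.02 m and turn numbers shares of 0.15 rad, none past 1 either way. Its arguments: {"type":"object","properties":{"motion":{"type":"array","items":{"type":"number","minimum":-1,"maximum":1}},"grip_force":{"type":"number"}},"required":["motion"]}

```bash
mkdir -p pics; ls
cat > h.py <<'E'
import numpy as np, cv2
from scipy.spatial.transform import Rotation as R
from station import bot
def cal(n):
    c=bot.get_calibration(n); return np.array(c["mtx"],float),cv2.Rodrigues(np.array(c["rvec"],float))[0],np.array(c["tvec"],float).ravel()
def ray(n,uv):
    K,Rm,t=cal(n); d=Rm.T@np.linalg.solve(K,[uv[0],uv[1],1]); return -Rm.T@t,d/np.linalg.norm(d)
def atz(n,uv,z):
    o,d=ray(n,uv); return o+d*(z-o[2])/d[2]
def tri(a,b):
    (o1,d1),(o2,d2)=ray(*a),ray(*b)
    s=np.linalg.lstsq(np.c_[d1,-d2],o2-o1,rcond=None)[0]; p,q=o1+s[0]*d1,o2+s[1]*d2
    return (p+q)/2,np.linalg.norm(p-q)
def proj(n,P):
    K,Rm,t=cal(n); c=Rm@np.asarray(P)+t; u=K@c; return u[:2]/u[2]
def rot(): 
    w,x,y,z=bot.get_obs()["tool_rot"]; return R.from_quat([x,y,z,w])
E
python3 - <<'E'
from h import *
for n in("top","side"):
    cv2.imwrite(f"pics/{n}0.png",bot.read_camera(n)[:,:,::-1]); print(n,"cam",ray(n,(320,200)))
    for k in["dish","dish_grip","hook_tip","hook_stand","scale","platform_top","tare_key_top","barite","pyrite","chrysocolla_long"]:
        print(k,[(np.round(b["uv"],1).tolist(),round(b["p"],2)) for b in bot.boxes_of(n,k)[:2]])
o=bot.get_obs(); print({k:np.round(v,3).tolist() for k,v in o.items()}); print(rot().as_matrix().round(3))
E
```

```text
pics
top cam (array([ 0.47781565, -0.22908697,  1.37373687]), array([ 0.05534506,  0.02154415, -0.99823483]))
dish []
dish_grip [([372.4, 214.6], 0.96), ([442.6, 251.3], 0.59)]
hook_tip [([374.8, 190.9], 0.78)]
hook_stand [([377.7, 192.9], 0.95)]
scale [([292.4, 180.6], 0.73)]
platform_top [([289.7, 180.9], 0.65)]
tare_key_top []
barite [([442.0, 248.9], 0.7), ([359.3, 153.2], 0.52)]
pyrite [([441.7, 251.6], 0.61)]
chrysocolla_long [([211.7, 174.7], 0.56), ([358.9, 151.0], 0.27)]
side cam (array([-0.06788156,  0.6893641 ,  1.02045463]), array([ 0.44684662, -0.6383967 , -0.62671983]))
dish [([362.8, 189.9], 0.96)]
dish_grip [([364.0, 192.6], 0.85)]
hook_tip [([356.3, 215.0], 0.82), ([264.3, 245.5], 0.35)]
hook_stand [([354.5, 216.4], 0.62)]
scale [([282.5, 239.4], 0.7)]
platform_top [([283.4, 237.3], 0.76)]
tare_key_top [([263.8, 242.8], 0.63)]
barite [([303.0, 199.2], 0.43)]
pyrite [([423.7, 186.5], 0.62)]
chrysocolla_long [([210.9, 296.1], 0.85)]
{'t': 1.1, 'q': [1.17, 0.477, 0.022, 1.555, -0.012, 1.109, -0.083], 'joint_vel': [0.0, -0.0, -0.001, -0.001, -0.001, 0.0, 0.0], 'joint_torque': [0.001, -59.634, 1.607, -28.156, 0.012, 0.001, 0.0], 'eef_pos': [0.195, -0.646, 0.304], 'tool_rot': [0.0, 0.989, 0.146, 0.0], 'contact_force': [0.052, -0.372, -0.81], 'torque': [0.0, -0.032, 0.035], 'grasp_force': 0.0, 'gripper_width': 0.998}
[[ 0.957  0.289  0.   ]
 [ 0.289 -0.957 -0.   ]
 [ 0.     0.    -1.   ]]
```

Run:
```python
import cv2
a=cv2.imread("pics/top0.png"); b=cv2.imread("pics/side0.png")
cv2.imwrite("pics/top0c.png",cv2.resize(a[100:300,180:480],None,fx=2.66,fy=2.66,interpolation=cv2.INTER_CUBIC))
cv2.imwrite("pics/side0c.png",cv2.resize(b[130:330,180:480],None,fx=2.66,fy=2.66,interpolation=cv2.INTER_CUBIC))
```

```text
(no output)
```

View pics/top0c.png

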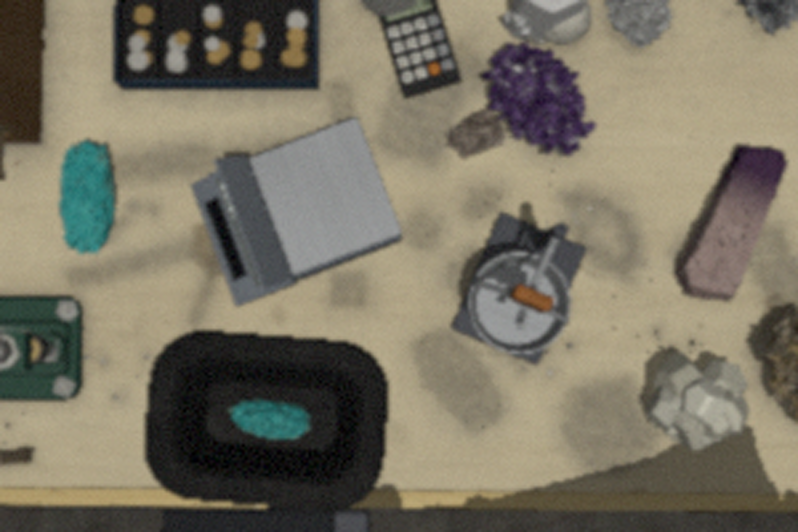

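View pics/side0c.png

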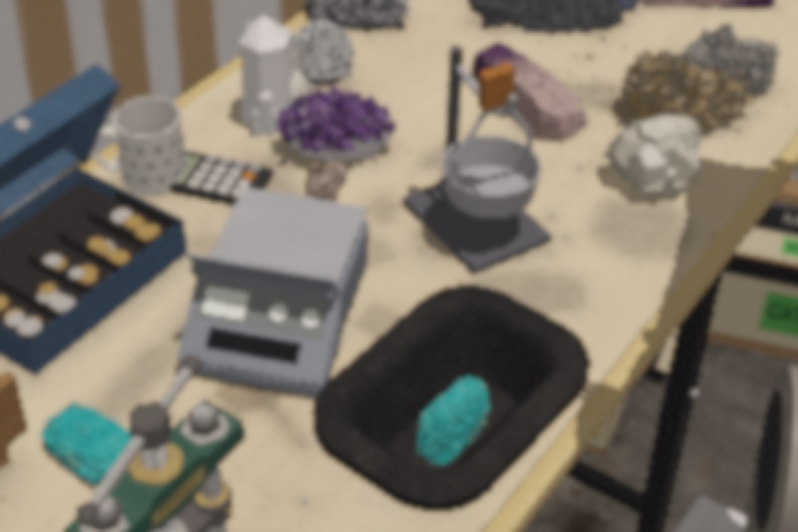

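Run:
```python
from h import *
f=lambda x,y,v0=100:(180+x/2.66,v0+y/2.66)
for n in("top","side"):
    a=cv2.imread(f"pics/{n}0.png"); h=cv2.cvtColor(a,cv2.COLOR_BGR2HSV)
    m=((h[...,0]<14)&(h[...,1]>150)&(h[...,2]>100)).astype(np.uint8)
    k,_,s,c=cv2.connectedComponentsWithStats(m)
    for i in range(1,k):
        if s[i,4]>10: 
            ys,xs=np.where(_==i); print(n,c[i],s[i],cv2.fitEllipse(np.c_[xs,ys].astype(np.float32)) if s[i,4]>20 else"")
print("grip by net top z.2", atz("top",(372.4,214.6),.2))
p,e=tri(("top",f(533,298)),("side",f(497,87,130))); print("grip",p,e)
print("base z.012")
B=[atz("top",f(*c),.012) for c in[(500,213),(583,245),(538,362),(453,328)]]
for b in B: print(b.round(4))
print([np.linalg.norm(B[i]-B[i-1]).round(4) for i in range(4)])
print("platform z.088")
B=[atz("top",f(*c),.088) for c in[(246,163),(356,119),(401,238),(290,281)]]
for b in B: print(b.round(4))
print([np.linalg.norm(B[i]-B[i-1]).round(4) for i in range(4)],np.mean(B,0))
for n in["tare_key_top"]: print("key side z.068",atz("side",(263.8,242.8),.068), atz("side",f(225,303,130),.068))
print("mid,end keys",atz("side",f(278,313,130),.068),atz("side",f(312,318,130),.068))
print("table things", atz("top",f(270,420),0.03))
```

```text
top [377.78571429 211.71428571] [374 210   9   6  14] 
side [335.15625 384.625  ] [330 379  11  13  32] ((335.2972717285156, 384.43609619140625), (1.9519985914230347, 14.407235145568848), 40.39002990722656)
grip by net top z.2 [ 0.50444183 -0.34392023  0.2       ]
grip [ 0.51087132 -0.36609119  0.1954792 ] 0.0015374638267431847
base z.012
[ 0.616  -0.3487  0.012 ]
[ 0.5789 -0.4453  0.012 ]
[ 0.4425 -0.3926  0.012 ]
[ 0.4814 -0.294   0.012 ]
[np.float64(0.1453), np.float64(0.1035), np.float64(0.1462), np.float64(0.106)]
platform z.088
[ 0.6632 -0.0601  0.088 ]
[ 0.7128 -0.1822  0.088 ]
[ 0.5802 -0.2328  0.088 ]
[ 0.5321 -0.1104  0.088 ]
[np.float64(0.1404), np.float64(0.1317), np.float64(0.1419), np.float64(0.1315)] [ 0.62207767 -0.1463698   0.088     ]
key side z.068 [ 0.62752592 -0.04236602  0.068     ] [ 0.62302709 -0.04030225  0.068     ]
mid,end keys [ 0.57068672 -0.06022266  0.068     ] [ 0.53875373 -0.07443646  0.068     ]
table things [ 0.37479799 -0.08349805  0.03      ]
```

The pictures show the scale at top px (292,181) with its key row facing world +y, and the dish hanging at top px (380,212). The stand's free side points toward the robot, slightly +y. The sizes I measured match those given: base 145x105 mm, platform 132x141 mm. I start with the turn to the stand's yaw and a rise.

Call:
servo_tool(
  motion=[0,-0.5,-0.4,0,0,0.9,0,0,-0.5,-0.4,0,0,0.9,0,0,-0.5,-0.4,0,0,0.9,0,0,-0.5,-0.4,0,0,0.9,0,0,-0.5,-0.4,0,0,0.9,0],
  grip_force=40,
)

```text
t: 1.72
eef_pos: [0.1936, -0.5969, 0.3442]
tool_rot: [0.0, 0.981, -0.192, 0.0]
contact_force: [0.3, -0.4, 0.5]
gripper_width: 1.001
grasp_force: 0.0
```

Call:
servo_tool(
  motion=[0.5,-1,0,0,0,0,0,0.5,-1,0,0,0,0,0,0.5,-1,0,0,0,0,0,0.5,-1,0,0,0,0,0,0.5,-1,0,0,0,0,0],
)

```text
t: 2.35
eef_pos: [0.278, -0.5225, 0.3441]
tool_rot: [0.0, 0.982, -0.19, 0.0]
contact_force: [-0.4, -0.3, 0.5]
gripper_width: 0.999
grasp_force: 0.0
```

Call:
servo_tool(
  motion=[0.5,-1,0,0,0,0,0,0.5,-1,0,0,0,0,0,0.5,-1,0,0,0,0,0,0.5,-1,0,0,0,0,0,0.5,-1,0,0,0,0,0],
)

```text
t: 2.98
eef_pos: [0.3616, -0.4484, 0.344]
tool_rot: [0.0, 0.982, -0.19, 0.0]
contact_force: [0.0, 0.6, 0.3]
gripper_width: 0.998
grasp_force: 0.0
```

```bash
cat >> h.py <<'E'
def to(P,tilt=None):
    "remaining shift to P in tool axes, units of 0.02; yaw/axes"
    o=bot.get_obs(); r=rot(); p=np.array(o["eef_pos"])
    print("t",round(o["t"],2),"p",p.round(4),"F",np.round(o["contact_force"],1),"w",round(o["gripper_width"],3),"yaw x",np.degrees(np.arctan2(*r.as_matrix()[1::-1,0])).round(2),"zt",r.as_matrix()[:,2].round(3))
    print("shift units",(r.inv().apply(np.array(P)-p)/.02).round(2))
E
python3 - <<'E'
from h import *
to([.511,-.3645,.34])
E
```

```text
t 2.98 p [ 0.3616 -0.4484  0.344 ] F [0.  0.6 0.3] w 0.998 yaw x -21.9 zt [ 0. -0. -1.]
shift units [ 5.37 -6.68  0.2 ]
```

Call:
servo_tool(
  motion=[1,-1,0,0,0,0,0,1,-1,0,0,0,0,0,1,-1,0,0,0,0,0,1,-1,0,0,0,0,0,1,-1,0,0,0,0,0],
)

```text
t: 3.6
eef_pos: [0.492, -0.3931, 0.344]
tool_rot: [0.0, 0.982, -0.19, 0.0]
contact_force: [-0.3, -0.5, -0.2]
gripper_width: 1.0
grasp_force: 0.0
```

Call:
servo_tool(
  motion=[0.3,-0.9,0,0,0,0,0,0,-0.8,0,0,0,0,0,0,0,0,0,0,0,0],
)

```text
t: 3.98
eef_pos: [0.5095, -0.3627, 0.344]
tool_rot: [-0.0, 0.982, -0.189, -0.0]
contact_force: [-0.1, 0.3, 0.6]
gripper_width: 0.995
grasp_force: 0.0
```

Run:
```python
from h import *
to([.511,-.3645,.2585])
a=bot.read_camera("top"); b=bot.read_camera("side")
c=np.hstack([cv2.resize(x,None,fx=4,fy=4,interpolation=cv2.INTER_CUBIC) for x in(a[150:270,330:430],b[130:250,310:410])])
g=(.511,-.3645,.2045)
print("grip model px top",proj("top",g),"side",proj("side",g))
cv2.imwrite("pics/c1.png",c[:,:,::-1])
```

```text
t 3.98 p [ 0.5095 -0.3627  0.344 ] F [-0.1  0.3  0.6] w 0.995 yaw x -21.78 zt [-0.  0. -1.]
shift units [0.1  0.06 4.28]
grip model px top [380.3165795  212.13421292] side [366.44406181 160.30737965]
```

View pics/c1.png

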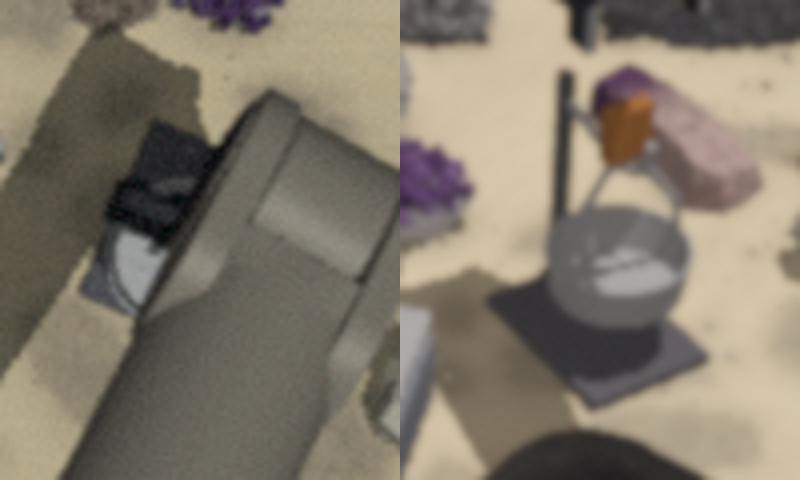

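Call:
servo_tool(
  motion=[0.1,0.1,0.9,0,0,0,0,0,0,0.9,0,0,0,0,0,0,0.9,0,0,0,0,0,0,0.9,0,0,0,0,0,0,0.8,0,0,0,0],
)

```text
t: 4.7
eef_pos: [0.5103, -0.3666, 0.2543]
tool_rot: [-0.0, 0.982, -0.19, -0.0]
contact_force: [-0.2, 0.5, 0.1]
gripper_width: 1.001
grasp_force: 0.0
```

Call:
servo_tool(
  motion=[0,0,0,0,0,0,0.3,0,0,0,0,0,0,0.4,0,0,0,0,0,0,0.45,0,0,0,0,0,0,0.5,0,0,0,0,0,0,0.55],
)

```text
t: 5.32
eef_pos: [0.5114, -0.3666, 0.2571]
tool_rot: [0.0, 0.982, -0.19, 0.001]
contact_force: [0.2, 1.5, 6.7]
gripper_width: 0.46
grasp_force: 41.1
```

Call:
servo_tool(
  motion=[0,0,0,0,0,0,0.7,0,0,0,0,0,0,1,0,0,0,0,0,0,1,0,0,0,0,0,0,1,0,0,0,0,0,0,1],
)

```text
t: 5.95
eef_pos: [0.5113, -0.3668, 0.2573]
tool_rot: [0.0, 0.982, -0.19, 0.001]
contact_force: [0.7, 2.6, 5.9]
gripper_width: 0.462
grasp_force: 41.1
```

Run:
```python
from h import *
to([.511,-.3645,.256]); print(bot.get_obs()["grasp_force"])
b=bot.read_camera("side"); cv2.imwrite("pics/c2.png",cv2.resize(b[120:260,310:420],None,fx=4,fy=4,interpolation=cv2.INTER_CUBIC)[:,:,::-1])
```

```text
t 5.95 p [ 0.5113 -0.3668  0.2573] F [0.7 2.6 5.9] w 0.462 yaw x -21.89 zt [ 0.002 -0.001 -1.   ]
shift units [-0.06 -0.1   0.06]
41.10334038734436
```

View pics/c2.png

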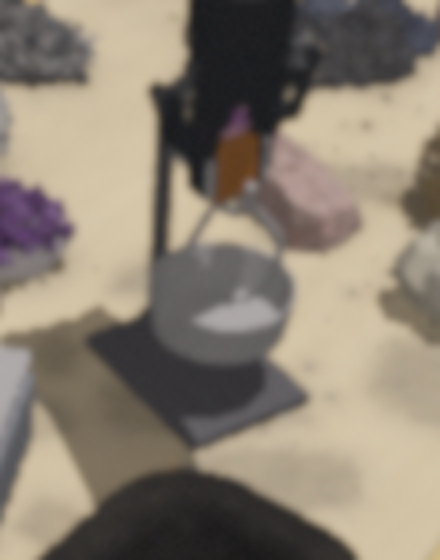

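The wooden grip is held: opening 39 mm, pad force 41 N, and the picture shows it between the pads at crop px (238,165). I lift straight up first, then draw away.

Call:
servo_tool(
  motion=[0,0,-0.3,0,0,0,1,0,0,-0.5,0,0,0,1,0,0,-0.6,0,0,0,1,0,0,-0.6,0,0,0,1,0,0,-0.5,0,0,0,1],
  grip_force=60,
)

```text
t: 6.62
eef_pos: [0.5106, -0.3669, 0.3071]
tool_rot: [0.0, 0.982, -0.19, 0.0]
contact_force: [0.7, -0.2, -2.2]
gripper_width: 0.463
grasp_force: 60.4
```

Call:
servo_tool(
  motion=[0,0,0,0,0,0,1,0,0,0,0,0,0,1],
)

```text
t: 6.88
eef_pos: [0.5104, -0.3666, 0.3056]
tool_rot: [-0.0, 0.982, -0.19, -0.0]
contact_force: [-0.2, 0.9, -2.5]
gripper_width: 0.463
grasp_force: 60.4
```

Run:
```python
from h import *
to([.511,-.3645,.304]); print(bot.get_obs()["grasp_force"])
b=bot.read_camera("side"); cv2.imwrite("pics/c3.png",cv2.resize(b[110:250,310:420],None,fx=4,fy=4,interpolation=cv2.INTER_CUBIC)[:,:,::-1])
```

```text
t 6.88 p [ 0.5104 -0.3666  0.3056] F [-0.2  0.9 -2.5] w 0.463 yaw x -21.9 zt [-0.001  0.    -1.   ]
shift units [-0.01 -0.11  0.08]
60.36928653717041
```

View pics/c3.png

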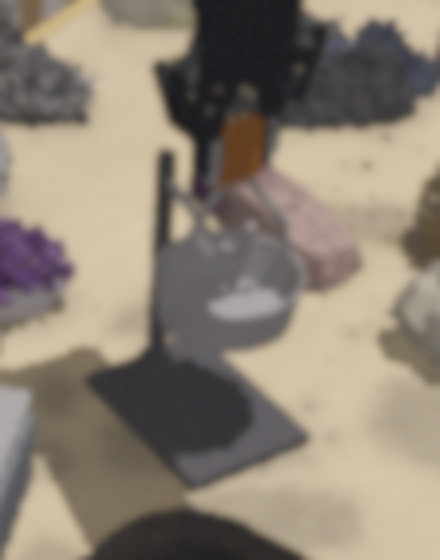

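The dish is free: the force shows its 2.5 N weight and the picture shows the bail clear of the hook. Now I draw it 120 mm along the stand's -x.

Call:
servo_tool(
  motion=[-0.4,0,0,0,0,0,1,-0.7,0,0,0,0,0,1,-0.9,0,0,0,0,0,1,-1,0,0,0,0,0,1,-1,0,0,0,0,0,1],
)

```text
t: 7.55
eef_pos: [0.4347, -0.3364, 0.3058]
tool_rot: [-0.0, 0.982, -0.19, -0.0]
contact_force: [-0.2, -0.0, -1.9]
gripper_width: 0.462
grasp_force: 60.4
```

Call:
servo_tool(
  motion=[-1,0,0,0,0,0,1,-1,0,0,0,0,0,1,0,-0.3,-1,0,0,0,1,0,-0.6,-1,0,0,0,1,0,-0.6,-0.6,0,0,0,1],
)

```text
t: 8.18
eef_pos: [0.4099, -0.2937, 0.3589]
tool_rot: [0.0, 0.982, -0.19, 0.001]
contact_force: [-0.0, 1.2, -2.6]
gripper_width: 0.462
grasp_force: 60.9
```

Run:
```python
from h import *
to([.622,-.1464,.35])
```

```text
t 8.18 p [ 0.4099 -0.2937  0.3589] F [-0.   1.2 -2.6] w 0.462 yaw x -21.93 zt [ 0.001 -0.001 -1.   ]
shift units [  7.09 -10.79   0.45]
```

Call:
servo_tool(
  motion=[0.4,-0.7,0,0,0,0,1,0.7,-1,0,0,0,0,1,0.7,-1,0,0,0,0,1,0.7,-1,0,0,0,0,1,0.7,-1,0,0,0,0,1],
)

```text
t: 8.8
eef_pos: [0.5056, -0.2296, 0.3566]
tool_rot: [-0.0, 0.982, -0.19, -0.001]
contact_force: [0.3, 0.2, -2.4]
gripper_width: 0.461
grasp_force: 60.8
```

Call:
servo_tool(
  motion=[0.7,-1,0,0,0,0,1,0.7,-1,0,0,0,0,1,0.7,-1,0,0,0,0,1,0.7,-1,0,0,0,0,1,0.7,-1,0,0,0,0,1],
)

```text
t: 9.43
eef_pos: [0.6084, -0.1632, 0.3577]
tool_rot: [-0.0, 0.982, -0.19, -0.0]
contact_force: [0.4, -0.2, -2.3]
gripper_width: 0.457
grasp_force: 60.8
```

Call:
servo_tool(
  motion=[0.5,-0.6,0.5,0,0,0,1,0.2,-0.2,0.5,0,0,0,1,0,0,0,0,0,0,1,0,0,0,0,0,0,1],
)

```text
t: 9.93
eef_pos: [0.6255, -0.1555, 0.3379]
tool_rot: [0.0, 0.982, -0.191, -0.0]
contact_force: [0.5, 0.9, -2.4]
gripper_width: 0.462
grasp_force: 60.7
```

Run:
```python
from h import *
to([.622,-.1464,.285])
for n in("side","top"):
    cv2.imwrite(f"pics/d_{n}.png",bot.read_camera(n)[:,:,::-1])
a,b=cv2.imread("pics/d_top.png"),cv2.imread("pics/d_side.png")
cv2.imwrite("pics/d.png",np.hstack([cv2.resize(x,None,fx=3.2,fy=3.2,interpolation=cv2.INTER_CUBIC) for x in(a[110:250,230:350],b[150:290,220:340])]))
```

```text
t 9.93 p [ 0.6255 -0.1555  0.3379] F [ 0.5  0.9 -2.4] w 0.462 yaw x -21.98 zt [-0.001 -0.001 -1.   ]
shift units [-0.33 -0.36  2.64]
```

View pics/d.png

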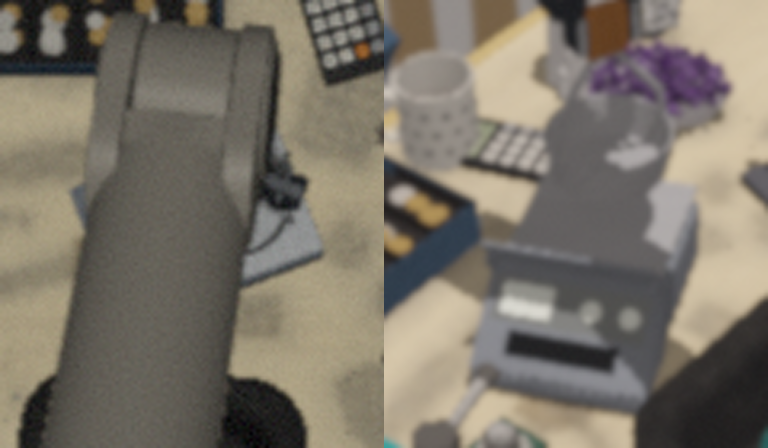

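Run:
```python
from h import *
p=np.array(bot.get_obs()["eef_pos"]); 
for oz in(.192,.197,.202,.207):
    o=p-[0,0,oz]
    for name,z,r in(("rim",.04,.056),("foot",0,.044)):
        q=np.array([proj("side",o+[r*np.cos(a),r*np.sin(a),z]) for a in np.linspace(0,6.28,60)])
        q=(q-[220,150])*3.2+[384,0]; print(oz,name,q.min(0).round(),q.max(0).round())
    g=(proj("side",o+[0,0,.145])-[220,150])*3.2+[384,0]; print("grip",g.round())
```

```text
0.192 rim [538.  80.] [671. 162.]
0.192 foot [554. 125.] [657. 190.]
grip [600.  15.]
0.197 rim [538.  85.] [671. 166.]
0.197 foot [555. 130.] [657. 194.]
grip [601.  20.]
0.202 rim [538.  90.] [671. 171.]
0.202 foot [555. 134.] [657. 199.]
grip [601.  26.]
0.207 rim [539.  94.] [671. 176.]
0.207 foot [555. 139.] [658. 204.]
grip [601.  31.]
```

Run:
```python
from h import *
pc=np.array([.622,-.1464]); X=np.array([.370,-.929]); Y=np.array([.929,.370])
so=pc-.035*X
def S(x,y,z): return np.r_[so+x*X+y*Y,z]
c=lambda P:((proj("side",P)-[220,150])*3.2+[384,0]).round()
for n,P in dict(hoodL=S(-.063,.075,.128),hoodR=S(-.063,-.075,.128),key=S(-.061,.038,.068),mid=S(-.061,-.018,.068),platFR=S(-.03,-.07,.088),platBR=S(.1,-.07,.088)).items(): print(n,P.round(4),c(P))
```

```text
hoodL [ 0.6554 -0.0276  0.128 ] [482. 240.]
hoodR [ 0.5161 -0.0831  0.128 ] [659. 270.]
key [ 0.6218 -0.0432  0.068 ] [530. 299.]
mid [ 0.5698 -0.0639  0.068 ] [594. 311.]
platFR [ 0.5329 -0.1119  0.088 ] [664. 279.]
platBR [ 0.581  -0.2327  0.088 ] [701. 182.]
```

Call:
servo_tool(
  motion=[-0.1,-0.2,0.3,0,0,0,1,-0.1,-0.2,0.5,0,0,0,1,0,0,0.6,0,0,0,1,0,0,0.5,0,0,0,1,0,0,0.2,0,0,0,1],
)

```text
t: 10.65
eef_pos: [0.6249, -0.1457, 0.2946]
tool_rot: [0.0, 0.982, -0.19, -0.001]
contact_force: [0.2, -0.8, -1.7]
gripper_width: 0.458
grasp_force: 60.8
```

Call:
servo_tool(
  motion=[0,0,0.1,0,0,0,1,0,0,0.1,0,0,0,1],
)

```text
t: 10.9
eef_pos: [0.6255, -0.1457, 0.2921]
tool_rot: [-0.0, 0.982, -0.19, 0.0]
contact_force: [0.2, 0.7, -2.8]
gripper_width: 0.461
grasp_force: 60.8
```

Call:
servo_tool(
  motion=[0,0,0.1,0,0,0,1,0,0,0,0,0,0,1],
)

```text
t: 11.15
eef_pos: [0.6253, -0.1456, 0.2899]
tool_rot: [0.0, 0.982, -0.19, -0.0]
contact_force: [0.9, 0.2, -2.9]
gripper_width: 0.459
grasp_force: 60.8
```

Call:
servo_tool(
  motion=[0,0,0.1,0,0,0,1,0,0,0,0,0,0,1],
)

```text
t: 11.4
eef_pos: [0.6252, -0.1456, 0.2878]
tool_rot: [0.0, 0.982, -0.19, -0.0]
contact_force: [-0.5, -0.8, -2.6]
gripper_width: 0.462
grasp_force: 60.8
```

Call:
servo_tool(
  motion=[0,0,0.1,0,0,0,1,0,0,0,0,0,0,1],
)

```text
t: 11.65
eef_pos: [0.6252, -0.1456, 0.2857]
tool_rot: [0.0, 0.982, -0.19, -0.0]
contact_force: [-0.2, -0.3, -2.8]
gripper_width: 0.459
grasp_force: 60.8
```

Call:
servo_tool(
  motion=[0,0,0.1,0,0,0,1,0,0,0,0,0,0,1],
)

```text
t: 11.9
eef_pos: [0.6255, -0.1456, 0.2854]
tool_rot: [0.0, 0.982, -0.19, 0.001]
contact_force: [-3.0, 1.1, 5.8]
gripper_width: 0.46
grasp_force: 61.5
```

Touched down: the force went from -2.8 to +5.8 N and z stopped at 0.285, as expected. I ease off 1 mm and release.

Call:
servo_tool(
  motion=[0,0,-0.05,0,0,0,1,0,0,0,0,0,0,1],
  grip_force=20,
)

```text
t: 12.15
eef_pos: [0.6254, -0.1456, 0.2854]
tool_rot: [0.0, 0.982, -0.19, 0.0]
contact_force: [-1.7, 0.9, 3.5]
gripper_width: 0.46
grasp_force: 61.3
```

Call:
servo_tool(
  motion=[0,0,0,0,0,0,0.5,0,0,0,0,0,0,0.45,0,0,0,0,0,0,0.4,0,0,0,0,0,0,0.3,0,0,0,0,0,0,0.1],
)

```text
t: 12.78
eef_pos: [0.6253, -0.1456, 0.2849]
tool_rot: [0.0, 0.982, -0.19, 0.0]
contact_force: [0.6, 0.2, 1.2]
gripper_width: 0.885
grasp_force: 0.0
```

Call:
servo_tool(
  motion=[0,0,0,0,0,0,0,0,0,-0.2,0,0,0,0,0,0,-0.5,0,0,0,0,0,0,-1,0,0,0,0,0,0,-1,0,0,0,0],
)

```text
t: 13.4
eef_pos: [0.6254, -0.1456, 0.3403]
tool_rot: [-0.0, 0.982, -0.19, 0.0]
contact_force: [0.6, 0.8, 0.3]
gripper_width: 1.001
grasp_force: 0.0
```

Call:
servo_tool(
  motion=[0,0,-1,0,0,0,0,0,0,-1,0,0,0,0,0,0,-0.6,0,0,0,0,0,0,0,0,0,0,0.3,0,0,0,0,0,0,0.6],
)

```text
t: 14.02
eef_pos: [0.625, -0.1455, 0.3901]
tool_rot: [0.0, 0.982, -0.19, -0.001]
contact_force: [0.2, -0.1, 0.0]
gripper_width: 0.603
grasp_force: 0.0
```

Run:
```python
from h import *
X=np.array([.370,-.929]); Y=np.array([.929,.370]); so=np.array([.622,-.1464])-.035*X
c=np.cos(np.radians(35)); s=np.sin(np.radians(35))
up=np.r_[c*X,s]; n=np.r_[-s*X,c]; key=np.r_[so-.061*X+.038*Y,.068]
T=np.c_[up,-np.cross(up,-n)*-1,-n]
# two tool choices: tool z=-n, tool y=+-scale y
r=rot()
for sg in(1,-1):
    y=sg*np.r_[Y,0]; x=np.cross(y,-n); M=np.c_[x,y,-n]; y0=y; x0=np.cross(y,[0,0,-1])
    a=(r.inv()*R.from_matrix(np.c_[x0,y0,[0,0,-1]])).as_rotvec(); b=(R.from_matrix(np.c_[x0,y0,[0,0,-1]]).inv()*R.from_matrix(M)).as_rotvec()
    print(sg,"yaw turn units",a/.15,"tilt units",b/.15)
q=np.array(bot.get_obs()["q"]); print(q.round(2)); print("key",key,"n",n.round(3),"pre TCP 60mm off",key+n*(.073+.06)); to(key+n*(.073+.10))
cv2.imwrite("pics/e.png",bot.read_camera("side")[:,:,::-1])
b=cv2.imread("pics/e.png"); cv2.imwrite("pics/ec.png",cv2.resize(b[120:280,200:360],None,fx=3.7,fy=3.7,interpolation=cv2.INTER_CUBIC))
print((proj("side",(.622,-.1464,.128))-[200,120])*3.7)
```

```text
1 yaw turn units [-7.97104045e-03  6.59690784e-03 -1.55464408e+01] tilt units [ 0.00000000e+00 -4.07234252e+00 -2.25534782e-15]
-1 yaw turn units [5.34532179e-03 6.45874966e-03 5.39750716e+00] tilt units [-3.75891304e-16  4.07234252e+00 -7.51782608e-16]
[ 0.23  0.36 -0.13  1.53  0.05  1.26 -1.86]
key [ 0.621782 -0.043156  0.068   ] n [-0.212  0.533  0.819] pre TCP 60mm off [0.5935563  0.02771338 0.17694722]
t 14.03 p [ 0.625  -0.1455  0.3901] F [ 0.2 -0.1  0. ] w 0.603 yaw x -21.9 zt [-0.001  0.    -1.   ]
shift units [-5.47 -8.29  9.02]
[327.82153396 319.72290487]
```

View pics/ec.png

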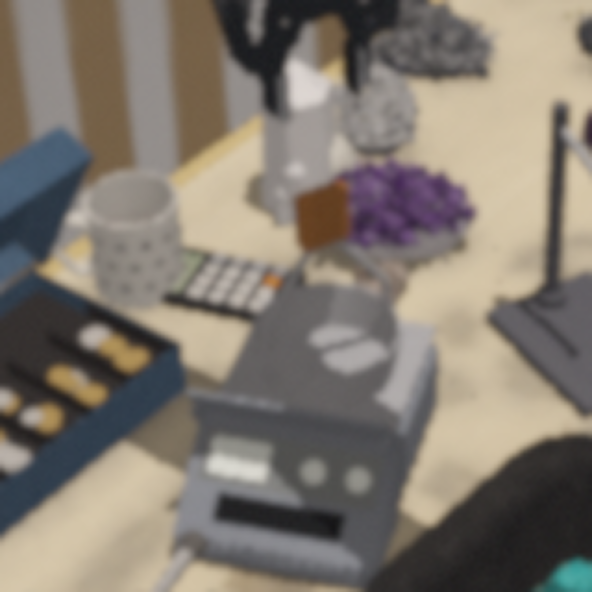

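The dish stands upright on the platform, with its rim near crop px (320,320) against a predicted (328,320). The key shows at (238,458). I move out toward +y with the fingers shut, then yaw the long way round, since the short way would hit joint 7's limit.

Call:
servo_tool(
  motion=[-0.6,-1,0,0,0,0,1,-0.6,-1,0,0,0,0,1,-0.6,-1,0,0,0,0,1,-0.6,-1,0,0,0,0,1,-0.7,-1,0,0,0,0,1],
)

```text
t: 14.7
eef_pos: [0.6044, -0.0269, 0.3905]
tool_rot: [-0.0, 0.982, -0.189, -0.0]
contact_force: [0.3, 0.6, -0.5]
gripper_width: -0.002
grasp_force: 0.0
```

Call:
servo_tool(
  motion=[-0.7,-1,0,0,0,0,1,-0.6,-1,0,0,0,0,1,-0.6,-1,0,0,0,0,1,-0.6,-0.8,0,0,0,0,1,0,0,0,0,0,-0.5,1],
)

```text
t: 15.32
eef_pos: [0.5859, 0.0631, 0.3908]
tool_rot: [-0.0, 0.989, -0.15, -0.0]
contact_force: [0.3, -0.3, -0.1]
gripper_width: -0.002
grasp_force: 0.0
```

Call:
servo_tool(
  motion=[0,0,0,0,0,-1,1,0,0,0,0,0,-1,1,0,0,0,0,0,-1,1,0,0,0,0,0,-1,1,0,0,0,0,0,-1,1],
)

```text
t: 15.95
eef_pos: [0.5865, 0.0605, 0.3907]
tool_rot: [-0.0, 0.975, 0.222, -0.0]
contact_force: [0.2, -0.2, -0.2]
gripper_width: 0.002
grasp_force: 0.0
```

Call:
servo_tool(
  motion=[0,0,0,0,0,-1,1,0,0,0,0,0,-1,1,0,0,0,0,0,-1,1,0,0,0,0,0,-1,1,0,0,0,0,0,-1,1],
)

```text
t: 16.58
eef_pos: [0.5864, 0.0605, 0.3907]
tool_rot: [-0.0, 0.826, 0.564, -0.0]
contact_force: [-0.1, -0.3, 1.0]
gripper_width: 0.002
grasp_force: 0.0
```

Call:
servo_tool(
  motion=[0,0,0,0,0,-1,1,0,0,0,0,0,-1,1,0,0,0,0,0,-1,1,0,0,0,0,0,-1,1,0,0,0,0,0,-1,1],
)

```text
t: 17.2
eef_pos: [0.5865, 0.0605, 0.3907]
tool_rot: [-0.0, 0.562, 0.827, -0.0]
contact_force: [0.2, 0.4, -0.5]
gripper_width: 0.001
grasp_force: 0.0
```

```bash
cat >> h.py <<'E'
X=np.array([.370,-.929]); Y=np.array([.929,.370]); so=np.array([.622,-.1464])-.035*X
_c=np.cos(np.radians(35)); _s=np.sin(np.radians(35))
n=np.r_[-_s*X,_c]; key=np.r_[so-.061*X+.038*Y,.068]
y_=np.r_[Y,0]; G=R.from_matrix(np.c_[np.cross(y_,-n),y_,-n])
def press(off):
    to(key+n*(.073+off)); print("turn units",((rot().inv()*G).as_rotvec()/.15).round(2),"q",np.round(bot.get_obs()["q"],2))
    p=np.array(bot.get_obs()["eef_pos"])+rot().apply([0,0,.073])-key
    print("tip from key: up-slope,y,normal mm",(G.inv().apply(p)*[1,1,-1]*1000).round(1))
E
python3 - <<'E'
from h import *
press(.10)
cv2.imwrite("pics/f.png",bot.read_camera("top")[:,:,::-1])
E
```

```text
t 17.2 p [0.5865 0.0605 0.3907] F [ 0.2  0.4 -0.5] w 0.001 yaw x 111.63 zt [-0. -0. -1.]
shift units [-0.51 -0.27  9.05]
turn units [-0.01 -4.07 -0.01] q [ 0.26  0.33 -0.59  1.63  0.19  1.25  0.  ]
tip from key: up-slope,y,normal mm [-53.6   5.5 267.3]
```

View pics/f.png

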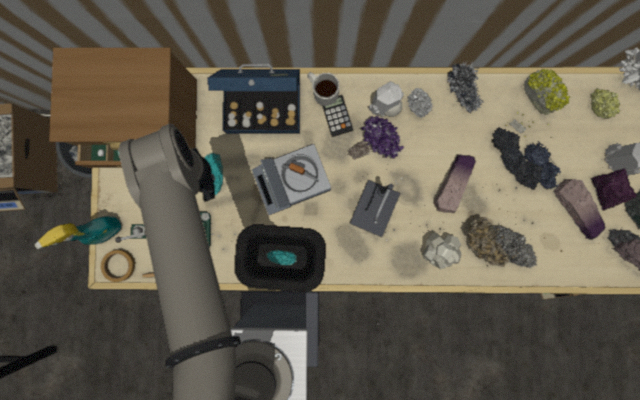

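Run:
```python
from h import *
print("shelf right-front low",atz("top",(195,160),0),"right-front top corner?",[atz("top",(197,130),z).round(3).tolist() for z in(.1,.2,.3)],[atz("top",(172,48),z).round(3).tolist() for z in(0,.2,.3)],[atz("top",(165,140),z).round(3).tolist() for z in(0,.1,.2,.3,.4)])
a=cv2.imread("pics/f.png")
c=a[130:230,235:350]; cv2.imwrite("pics/fc.png",cv2.resize(c,None,fx=5,fy=5,interpolation=cv2.INTER_CUBIC))
q=lambda P:((proj("top",P)-[235,130])*5).round(1)
print("plat c",q((.622,-.1464,.088)),"rim c",q((.622,-.1464,.128)),"grip top",q((.622,-.1464,.253)))
```

```text
shelf right-front low [0.67935305 0.19780522 0.        ] right-front top corner? [[0.754, 0.163, 0.1], [0.732, 0.132, 0.2], [0.71, 0.101, 0.3]] [[1.042, 0.28, 0.0], [0.96, 0.206, 0.2], [0.919, 0.169, 0.3]] [[0.743, 0.295, 0.0], [0.724, 0.257, 0.1], [0.705, 0.219, 0.2], [0.685, 0.181, 0.3], [0.666, 0.143, 0.4]]
plat c [332.5 226.2] rim c [328.1 218.4] grip top [312.2 190.3]
```

View pics/fc.png

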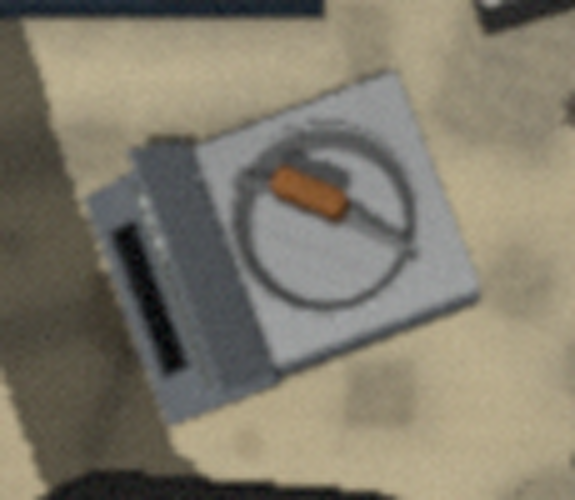

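The dish rim circle is centred at crop px (326,220) against a predicted (328,218), so it is in the middle within about 1 mm. Now I tilt the tool to the panel's normal.

Call:
servo_tool(
  motion=[0,0,0,0,-0.8,0,1,0,0,0,0,-0.8,0,1,0,0,0,0,-0.8,0,1,0,0,0,0,-0.8,0,1,0,0,0,0,-0.87,0,1],
)

```text
t: 17.88
eef_pos: [0.5867, 0.0603, 0.3912]
tool_rot: [0.25, 0.539, 0.786, -0.17]
contact_force: [0.6, -0.5, -1.1]
gripper_width: -0.003
grasp_force: 0.0
```

Call:
servo_tool(
  motion=[0,0,0,0,0,0,1,0,0,0,0,0,0,1],
)

```text
t: 18.12
eef_pos: [0.587, 0.0595, 0.391]
tool_rot: [0.247, 0.539, 0.787, -0.169]
contact_force: [0.9, 0.1, -0.3]
gripper_width: 0.0
grasp_force: 0.0
```

Run:
```python
from h import *
press(.10)
```

```text
t 18.12 p [0.587  0.0595 0.391 ] F [ 0.9  0.1 -0.3] w 0.0 yaw x 111.22 zt [ 0.208 -0.533 -0.821]
shift units [ 4.81 -0.29  7.7 ]
turn units [-0.03 -0.02 -0.05] q [-0.05  0.31 -0.51  1.74  0.77  1.34 -0.44]
tip from key: up-slope,y,normal mm [-96.5   5.4 253.6]
```

Call:
servo_tool(
  motion=[1,-0.1,0.8,0,0,0,1,1,-0.1,1,0,0,0,1,1,-0.1,1,0,0,0,1,1,0,1,0,0,0,1,0.8,0,1,0,0,0,1],
)

```text
t: 18.75
eef_pos: [0.5732, 0.0785, 0.2567]
tool_rot: [0.247, 0.54, 0.787, -0.169]
contact_force: [0.9, -0.2, 0.7]
gripper_width: 0.003
grasp_force: 0.0
```

Call:
servo_tool(
  motion=[0,0,1,0,0,0,1,0,0,1,0,0,0,1,0,0,0.9,0,0,0,1,0,0,0,0,0,0,1,0,0,0,0,0,0,1],
)

```text
t: 19.38
eef_pos: [0.5852, 0.0487, 0.2101]
tool_rot: [0.248, 0.538, 0.788, -0.169]
contact_force: [0.1, -0.3, 0.2]
gripper_width: 0.003
grasp_force: 0.0
```

Run:
```python
from h import *
press(.02)
b=bot.read_camera("side"); 
cv2.imwrite("pics/gc.png",cv2.resize(b[140:300,210:340],None,fx=4,fy=3.75,interpolation=cv2.INTER_CUBIC)[:,:,::-1])
```

```text
t 19.38 p [0.5852 0.0487 0.2101] F [ 0.1 -0.3  0.2] w 0.003 yaw x 111.29 zt [ 0.209 -0.534 -0.82 ]
shift units [0.03 0.01 4.01]
turn units [-0.02 -0.   -0.04] q [-0.09  0.51 -0.46  1.92  0.96  1.11 -0.74]
tip from key: up-slope,y,normal mm [ -0.5  -0.2 100.1]
```

View pics/gc.png

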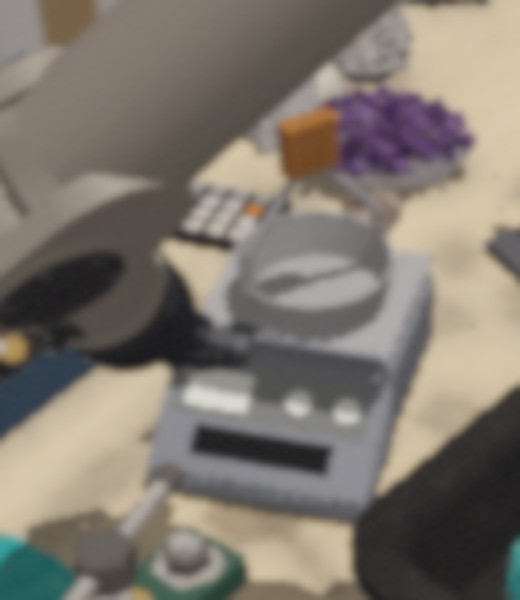

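Everything lines up: the shut fingertips are on the key's normal, 100 mm off, beside the hood. I go in along the normal.

Call:
servo_tool(
  motion=[0.1,0,0.6,0,0,0,1,0,0,1,0,0,0,1,0,0,1,0,0,0,1,0,0,0.8,0,0,0,1,0,0,0.6,0,0,0,1],
)

```text
t: 20.05
eef_pos: [0.601, 0.0061, 0.1417]
tool_rot: [0.248, 0.538, 0.787, -0.17]
contact_force: [-0.3, -0.2, -0.2]
gripper_width: -0.002
grasp_force: 0.0
```

Call:
servo_tool(
  motion=[0,0,0.3,0,0,0,1,0,0,0.2,0,0,0,1,0,0,0,0,0,0,1],
)

```text
t: 20.42
eef_pos: [0.6032, 0.0019, 0.1349]
tool_rot: [0.248, 0.538, 0.788, -0.169]
contact_force: [-0.0, -1.1, 0.8]
gripper_width: -0.0
grasp_force: 0.0
```

Run:
```python
from h import *
press(.0); print("Fn",np.array(bot.get_obs()["contact_force"])@n)
```

```text
t 20.43 p [0.6032 0.0019 0.1349] F [-0.  -1.1  0.8] w -0.0 yaw x 111.31 zt [ 0.209 -0.534 -0.819]
shift units [-0.08  0.03  0.49]
turn units [-0.03 -0.   -0.04] q [-0.05  0.62 -0.39  1.94  1.09  0.99 -0.81]
tip from key: up-slope,y,normal mm [ 1.6 -0.9  9.8]
Fn 0.11116803043478221
```

Call:
servo_tool(
  motion=[0,0,0.15,0,0,0,1,0,0,0.15,0,0,0,1,0,0,0,0,0,0,1],
)

```text
t: 20.8
eef_pos: [0.6043, -0.0016, 0.1298]
tool_rot: [0.248, 0.538, 0.787, -0.17]
contact_force: [0.0, 0.1, -0.1]
gripper_width: -0.004
grasp_force: 0.0
```

Call:
servo_tool(
  motion=[0,0,0.05,0,0,0,1,0,0,0.05,0,0,0,1],
)

```text
t: 21.05
eef_pos: [0.6048, -0.0025, 0.1282]
tool_rot: [0.248, 0.538, 0.787, -0.17]
contact_force: [-0.1, -1.0, -0.3]
gripper_width: 0.002
grasp_force: 0.0
```

Call:
servo_tool(
  motion=[0,0,0.05,0,0,0,1,0,0,0,0,0,0,1],
)

```text
t: 21.3
eef_pos: [0.6049, -0.0031, 0.1274]
tool_rot: [0.248, 0.538, 0.787, -0.17]
contact_force: [0.3, -0.4, 0.9]
gripper_width: -0.002
grasp_force: 0.0
```

Call:
servo_tool(
  motion=[0,0,0.05,0,0,0,1,0,0,0,0,0,0,1],
)

```text
t: 21.55
eef_pos: [0.6052, -0.0036, 0.1265]
tool_rot: [0.248, 0.538, 0.787, -0.17]
contact_force: [0.1, 1.3, -0.5]
gripper_width: 0.003
grasp_force: 0.0
```

Call:
servo_tool(
  motion=[0,0,0.05,0,0,0,1,0,0,0,0,0,0,1],
)

```text
t: 21.8
eef_pos: [0.6054, -0.0042, 0.1257]
tool_rot: [0.248, 0.538, 0.787, -0.17]
contact_force: [0.6, -0.3, 0.5]
gripper_width: 0.004
grasp_force: 0.0
```

Call:
servo_tool(
  motion=[0,0,0.05,0,0,0,1,0,0,0,0,0,0,1],
)

```text
t: 22.05
eef_pos: [0.6056, -0.0044, 0.1252]
tool_rot: [0.248, 0.538, 0.788, -0.17]
contact_force: [-1.7, 0.3, 4.3]
gripper_width: -0.001
grasp_force: 1.8
```

Call:
servo_tool(
  motion=[0,0,0.05,0,0,0,1,0,0,0,0,0,0,1],
)

```text
t: 22.3
eef_pos: [0.6058, -0.0049, 0.1244]
tool_rot: [0.248, 0.538, 0.788, -0.17]
contact_force: [-3.6, 2.0, 5.5]
gripper_width: 0.0
grasp_force: 2.9
```

Run:
```python
from h import *
press(.0); print("Fn",np.array(bot.get_obs()["contact_force"])@n)
```

```text
t 22.3 p [ 0.6058 -0.0049  0.1244] F [-3.6  2.   5.5] w 0.0 yaw x 111.32 zt [ 0.209 -0.534 -0.819]
shift units [-0.08  0.04 -0.15]
turn units [-0.03 -0.   -0.04] q [-0.05  0.64 -0.38  1.94  1.11  0.98 -0.83]
tip from key: up-slope,y,normal mm [ 1.6 -1.  -3.1]
Fn 6.354824894419612
```

The key gives (normal force 6.4 N). I add a touch, hold to about one second, and back off.

Call:
servo_tool(
  motion=[0,0,0.02,0,0,0,1,0,0,0,0,0,0,1,0,0,0,0,0,0,1],
)

```text
t: 22.68
eef_pos: [0.6058, -0.005, 0.1243]
tool_rot: [0.248, 0.538, 0.787, -0.17]
contact_force: [-4.1, 2.5, 8.3]
gripper_width: 0.003
grasp_force: 4.1
```

Call:
servo_tool(
  motion=[0,0,0,0,0,0,1,0,0,0,0,0,0,1,0,0,0,0,0,0,1],
)

```text
t: 23.05
eef_pos: [0.6058, -0.0049, 0.1243]
tool_rot: [0.248, 0.538, 0.787, -0.17]
contact_force: [-3.9, 3.2, 6.7]
gripper_width: 0.002
grasp_force: 4.1
```

Call:
servo_tool(
  motion=[0,0,-0.3,0,0,0,1,0,0,-0.7,0,0,0,1,0,0,-1,0,0,0,1,0,0,-1,0,0,0,1,0,0,-1,0,0,0,1],
)

```text
t: 23.68
eef_pos: [0.589, 0.0385, 0.1909]
tool_rot: [0.248, 0.538, 0.788, -0.169]
contact_force: [0.2, -0.3, -1.1]
gripper_width: -0.001
grasp_force: 0.0
```

Call:
servo_tool(
  motion=[0,0,-1,0,0,0,1,0,0,-1,0,0,0,1,0,0,-1,0,0,0,1,0,0,0,0,0,0,1,0,0,0,0,0,0,1],
)

```text
t: 24.3
eef_pos: [0.5766, 0.0689, 0.2382]
tool_rot: [0.248, 0.538, 0.787, -0.17]
contact_force: [1.0, 0.3, 0.3]
gripper_width: 0.001
grasp_force: 0.0
```

Run:
```python
from h import *
press(.1)
a=bot.read_camera("top"); b=bot.read_camera("side")
cv2.imwrite("pics/z.png",np.hstack([cv2.resize(x,None,fx=3,fy=3,interpolation=cv2.INTER_CUBIC) for x in(a[110:260,235:355],b[140:290,210:340])])[:,:,::-1])
```

```text
t 24.3 p [0.5766 0.0689 0.2382] F [1.  0.3 0.3] w 0.001 yaw x 111.31 zt [ 0.208 -0.535 -0.819]
shift units [-0.07  0.04  1.79]
turn units [-0.03  0.   -0.04] q [-0.11  0.47 -0.48  1.9   0.91  1.16 -0.71]
tip from key: up-slope,y,normal mm [  1.3  -0.9 135.7]
```

View pics/z.png

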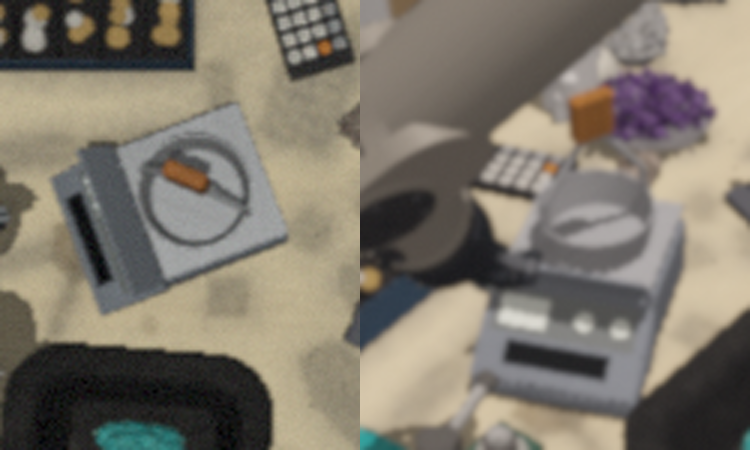

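The dish is still upright in the middle of the platform (rim circle at crop px (195,190)), the key is clear and the gripper touches nothing. The key saw about 8–9 N for roughly 0.9 s.

```bash
python3 -c "
from station import bot
print(bot.hand_in())"
```

```text
the job is handed in; nothing more can be done
None
```

The dish stands upright in the middle of the scale's platform (about 1 mm off by the top camera), the large oblong key was pressed at about 8–9 N for roughly 0.9 s and let go, and the job was handed in at about 24 s without a verdict being shown.

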